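# Change over the sachet caddies

### The job

Change over the two sachet caddies using only a fingertip: flip the shut lid with the orange tab up and over so that it stays open by itself, leaning back on its stop, and flip the open lid with the blue tab back over so that it falls fully shut; either may be done first. Push gently on the lids or tabs without gripping or lifting anything, do not shove the caddies out of place, and leave the other things on the table alone.

Things in the scene. Friction and masses are not known exactly. Their poses are not given: they have to be found in the camera images.
- orange_caddy: steel sachet caddy with orange sachets, a plate on its front wall and a thumb tab on its white hinged lid, both orange; loose but heavy (3 kg), 110 mm deep (its x) x 130 mm wide (its y), wall 90 mm high. Origin at the centre of its underside; its x axis points from the front (tab side when shut) to the hinge at the back, z up. Yaw within 0.3 rad of facing the robot
- orange_lid (a joint): lid angle of the orange caddy in rad: 0 shut, 1.9 fully open on its stop, leaning back 19 degrees past upright; starts shut. It balances near 1.5: below that it falls shut, above it falls open. Plain hinge, lightly damped (0.03 N m s/rad), no spring or latch; lid about 150 g, centre of mass about 72 mm from the hinge.
- orange_tab_tip (a point): middle of the outer end of the orange thumb tab; with the lid shut it is 145 mm in front of the hinge line and 35 mm above it (about 125 mm over the table), and it turns with the lid; fully open it is about 80 mm behind the hinge line and 126 mm above it. The tab, 40 mm wide and 5 mm thick, rises from the middle of the free edge, 45 degrees forward and up when shut, and turns with the lid
- orange_hinge (a point): middle of the orange lid's hinge line, 58 mm behind the caddy's centre, 90 mm above the table; the line runs along the caddy's y axis and the lid plate lies in the 6 mm above it when shut. Lid plate 116 mm long from hinge to free edge, 134 mm wide, 6 mm thick
- blue_caddy: steel sachet caddy with blue sachets, a plate on its front wall and a thumb tab on its white hinged lid, both blue; loose but heavy (3 kg), 110 mm deep (its x) x 130 mm wide (its y), wall 90 mm high. Origin at the centre of its underside; its x axis points from the front (tab side when shut) to the hinge at the back, z up. Yaw within 0.3 rad of facing the robot
- blue_lid (a joint): lid angle of the blue caddy in rad: 0 shut, 1.9 fully open on its stop, leaning back 19 degrees past upright; starts open, leaning back on its stop. It balances near 1.5: below that it falls shut, above it falls open. Plain hinge, lightly damped (0.03 N m s/rad), no spring or latch; lid about 150 g, centre of mass about 72 mm from the hinge.
- blue_tab_tip (a point): middle of the outer end of the blue thumb tab; with the lid shut it is 145 mm in front of the hinge line and 35 mm above it (about 125 mm over the table), and it turns with the lid; fully open it is about 80 mm behind the hinge line and 126 mm above it. The tab, 40 mm wide and 5 mm thick, rises from the middle of the free edge, 45 degrees forward and up when shut, and turns with the lid
- blue_hinge (a point): middle of the blue lid's hinge line, 58 mm behind the caddy's centre, 90 mm above the table; the line runs along the caddy's y axis and the lid plate lies in the 6 mm above it when shut. Lid plate 116 mm long from hinge to free edge, 134 mm wide, 6 mm thick
- pepper_shaker: loose bystander: steel pepper shaker, 47 mm across, 66 mm high, origin at the centre of its underside
- dip_cup: loose bystander: small steel dip cup, 63 mm across, 36 mm high, origin at the centre of its underside
- sharpening_stone: loose bystander: two-tone sharpening stone 44 x 120 x 26 mm (x, y, z), origin at the centre of its underside

How it is judged (in metres and radians):
At the end, for the whole second after the job is handed in: The orange-tabbed lid rests open on its stop (over 1.75 rad) and the blue-tabbed lid is shut (under 0.06 rad), both still; the caddies stand within 30 mm and the bystanders within 20 mm of where they began (value of joint orange_lid above 1.75 rad and value of joint blue_lid below 0.06 rad and velocity of joint orange_lid between -0.1 and 0.1 rad/s and velocity of joint blue_lid between -0.1 and 0.1 rad/s and distance of each of orange_caddy, blue_caddy from where it was at the start of the episode below 0.03 m and distance of each of pepper_shaker, dip_cup, sharpening_stone from where it was at the start of the episode below 0.02 m); the robot touches nothing.
It fails at once if a caddy was lifted, tipped or shoved more than 30 mm (distance of any of orange_caddy, blue_caddy from where it was at the start of the episode above 0.03 m or height (world z) of any of orange_caddy, blue_caddy above 0.012 m or angle between any of orange_caddy, blue_caddy's own z axis and vertical above 0.15 rad).
It fails at once if a bystander was moved more than 20 mm, lifted or tipped (distance of any of pepper_shaker, dip_cup, sharpening_stone from where it was at the start of the episode above 0.02 m or angle between any of pepper_shaker, dip_cup, sharpening_stone's own z axis and vertical above 0.3 rad).
It fails at once if a caddy or its lid was gripped or forced (more than 25 N from the fingers) (contact force between the fingers and orange_caddy above 25 N or contact force between the fingers and blue_caddy above 25 N).
It also fails if it takes over 51 s, if anything falls off the work surface, if the arm or the gripper's body presses on something with over 40 N, if the wrist force passes 120 N, or if a joint passes its speed limit or range.

### The arm

A 6-joint arm with a two-finger parallel gripper is mounted at the origin on a cart in front of the work surface, level with it; the furniture and walls round the work are solid. World frame = base frame: x ahead of the robot, y to its left, z up, the work surface at z = 0. Lengths are in mm, angles in rad, forces in N, time in s.
With the tool pointing down it reaches from about 350 to 775 mm from the base axis. Payload 7.3 kg.
Tool frame: the origin (TCP) lies between the finger pads; the fingertips stand 14 mm ahead of it and the grasp point (between the pads) lies 5 mm behind it; z points along the fingers, y is the line along which they close (so a half turn about z gives the same grasp; the last joint's range is limited). The gripper opens to 92 mm and grips with 3 to 60 N. Pads are 19 mm wide; open, the fingers measure 130 mm over their backs; the gripper's body (75 mm by 190 mm) begins 47 mm behind the grasp point.
Start: joints at [1.094, 0.342, 1.524, -0, 1.275, -0.146], TCP at [170.505, 496.56, 240.741] pointing down, gripper open.
Joint ranges: [-2.53, 2.53], [-0.77, 2.02], [0.04, 2.7], [-1, 4.14], [0.28, 2.66], [-3.11, 3.11]. Speed limits (rad/s): [2.57, 2.57, 3.14, 3.14, 3.14, 3.14].

### API

Orientations are given as [roll, pitch, yaw] about the fixed x, y, z axes, in that order (R = Rz(yaw) Ry(pitch) Rx(roll)).
In Python, from plant import get_obs, cams, close_job gives the robot as it stands. The module is installed in compiled form; this text tells all that it offers.
- The arm moves only by the shell command python3 -m creep 'ROWS'. ROWS is JSON, a list of rows, each an object of numbers: "hand": the opening, from 0 (shut) to 1 (fully open); "tx", "ty", "tz": the shift along the tool's x, y, z in m; "spin": the turn about the tool's z in degrees. In form: [{"hand": .., "tx": .., "ty": .., "tz": .., "spin": ..}, ...]. A call has 1 to 5 rows; each row shifts and turns the commanded pose from where the row before left it, along the tool's axes as they then stand; what a row does not reach is not made up. A row lasts 1/8 s, in which the tool goes at most 62.5 mm and 10.7 degrees, less where a joint would pass 70% of its speed; a pose out of reach is approached as far as the arm can. A call is refused whole if a number of a shift passes 0.0625 or a number of a turn 10.7, either way. A call with a gripper value outside its range is refused whole. The fingers move at their own pace and stop on an object; the grip force is fixed at half the most. Time passes only in rows, so rows that do not move let the fingers close. It gives the time, the measured TCP pose, the force, the opening and the grip force at its end, in the units of the state.
- get_obs(): the state, without advancing time (a new reading comes with each control period).
- cams.capture(name): name is "scene" or "top" or "wrist"; returns a dict with "color" (400x640x3 uint8, red, green, blue), "K" (3x3 intrinsics, pixels), "R" (3x3) and "t" (3): a world point X has camera coordinates R X + t. Camera axes: x right, y down, z forward; pixel columns grow to the right and rows downward; lengths in mm; the calibration is good to about 2 mm. The wrist camera is an equidistant fisheye: a pixel r from the principal point sees the ray r / f radians off the axis. A picture is of the moment at which its call begins. There is no depth.
- close_job(): hands the job in; it is judged then, once.
The state is a dict: "time": time; "joint_positions": joint angles; "dq": joint speeds; "tau": joint torques, N m; "tool_pos": TCP position; "tcp_rot": TCP orientation; "contact_force": force on the tool from outside, world axes, zero at the start; "moment": the same for the moment, N m; "grip_width": finger opening in mm; "finger_force": force on a finger pad.
Only numpy, scipy, OpenCV 4.12 (cv2) and the standard library are available. Lean on these libraries where they do the work, as an engineer would, in place of code of your own. Each camera call takes 0.05 s, during which the arm holds its last target. There are 200 camera calls.

## Working session

There is one attempt and no reset: what is moved stays moved. The work goes in short steps, Python scripts to look and compute and a shell command to move; the robot and the scene stay as the last step left them, time stands still between calls to the robot, and variables do not carry over. Pictures are saved under pics/ and viewed, at most 10 in all, crops included, and the job is handed in when it is done.

```bash
mkdir -p pics; python3 - <<'E'
from plant import get_obs,cams
import cv2,numpy as np,pickle
o=get_obs();print(o)
d={n:cams.capture(n) for n in("scene","top")}
pickle.dump(d,open('c0.pkl','wb'))
for n in d: cv2.imwrite(f'pics/{n}0.png',d[n]['color'][:,:,::-1]);print(n,d[n]['K'],d[n]['R'],d[n]['t'])
E
```

```text
{'time': 0.0, 'joint_positions': array([ 1.09399575e+00,  3.42728910e-01,  1.52500308e+00,  1.75650522e-05,
        1.27542507e+00, -1.45983583e-01]), 'dq': array([-0.00087244, -0.00025575, -0.00032601, -0.0004608 , -0.00056373,
        0.0015826 ]), 'tau': array([ 5.87968734e-04, -4.31235480e+01, -2.44225377e+01,  7.18339370e-02,
        5.57885470e-02, -1.25299903e-04]), 'tool_pos': array([170.31473947, 496.19731958, 240.046612  ]), 'tcp_rot': array([-3.14004733e+00, -2.44185243e-04,  2.81077035e+00]), 'contact_force': array([-0.26432558,  0.37619986,  0.03229061]), 'moment': array([-0.04365362,  0.018163  , -0.00617032]), 'finger_force': 0.0, 'grip_width': 91.42868345087102}
scene [[421.36124591   0.         324.68709411]
 [  0.         421.36124591 203.85925747]
 [  0.           0.           1.        ]] [[ 0.883572   -0.46780595  0.02140347]
 [-0.27504621 -0.55540151 -0.78477943]
 [ 0.37901201  0.68752218 -0.61940548]] [-525.85223716  258.19961418  985.14423438]
top [[516.12214146   0.         314.79530978]
 [  0.         516.12214146 202.27386253]
 [  0.           0.           1.        ]] [[ 0.16777391 -0.98579192 -0.00813648]
 [-0.94967117 -0.15940074 -0.26965917]
 [ 0.26453088  0.05296875 -0.96292145]] [ -74.43830784  614.85529341 1488.68980592]
```

View pics/scene0.png

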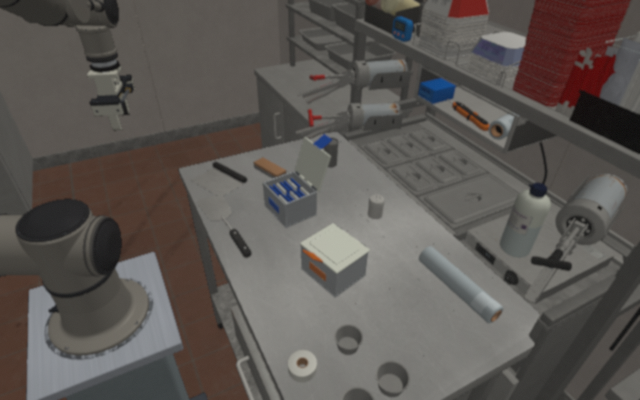

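View pics/top0.png

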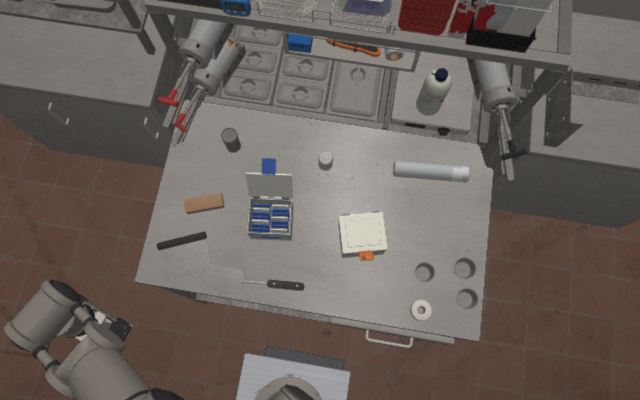

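The scene view shows the blue caddy (open) around (290,195) and the orange one (shut) around (335,258). In the top view the blue tab is at (269,166), the blue box at (271,215), the orange lid at (362,233) and the orange tab at (366,257). A round object stands at (326,160) and a dark cylinder at (230,139), both behind the caddies.

```bash
cat > h.py <<'E'
import numpy as np,cv2
def ray(c,uv):
    d=c['R'].T@np.linalg.inv(c['K'])@np.array([*uv,1.]);return -c['R'].T@c['t'],d
def plane(c,uv,z):
    o,d=ray(c,uv);return o+d*(z-o[2])/d[2]
def proj(c,X):
    p=c['K']@(c['R']@np.asarray(X,float)+c['t']);return p[:2]/p[2]
def blobs(im,kind,box,amin=15):
    h=cv2.cvtColor(im,cv2.COLOR_RGB2HSV)
    lo,hi={'o':((5,140,100),(18,255,255)),'b':((105,150,70),(125,255,255)),'w':((15,8,165),(45,60,255))}[kind]
    m=cv2.inRange(h,lo,hi);k=np.zeros_like(m);x0,y0,x1,y1=box;k[y0:y1,x0:x1]=m[y0:y1,x0:x1]
    cs,_=cv2.findContours(k,cv2.RETR_EXTERNAL,cv2.CHAIN_APPROX_NONE)
    return sorted([c for c in cs if cv2.contourArea(c)>amin],key=cv2.contourArea,reverse=True)
E
python3 - <<'E'
from h import *
import pickle
d=pickle.load(open('c0.pkl','rb'));t=d['top'];s=d['scene']
for n,k,b,zs in(('top','o',(330,200,400,280),(115,45)),('top','b',(240,150,300,250),(200,90)),('top','w',(330,200,400,260),(96,)),('scene','o',(290,220,380,300),(115,45)),('scene','b',(255,130,340,220),(200,45)),('scene','w',(290,220,380,300),(96,))):
    for c in blobs(d[n]['color'],k,b)[:4]:
        r=cv2.minAreaRect(c);p=cv2.boxPoints(r)
        print(n,k,cv2.contourArea(c),np.round(r[0],1),np.round(p,1).tolist())
        for z in zs: print('   z',z,np.round([plane(d[n],r[0],z)]+[plane(d[n],q,z) for q in p])[:,:2].tolist())
for uv in ((326,160),(230,139),(203,203)): print(uv,plane(t,uv,30).round())
E
```

```text
top o 91.5 [365.5 255. ] [[359.0, 251.0], [372.0, 251.0], [372.0, 259.0], [359.0, 259.0]]
   z 115 [[478.0, -144.0], [486.0, -124.0], [493.0, -161.0], [470.0, -164.0], [463.0, -127.0]]
   z 45 [[491.0, -149.0], [500.0, -127.0], [506.0, -166.0], [482.0, -170.0], [476.0, -131.0]]
top b 136.5 [268.5 166. ] [[263.0, 159.0], [274.0, 159.0], [274.0, 173.0], [263.0, 173.0]]
   z 200 [[672.0, 172.0], [690.0, 192.0], [695.0, 160.0], [653.0, 152.0], [648.0, 184.0]]
   z 90 [[708.0, 190.0], [728.0, 211.0], [734.0, 177.0], [689.0, 169.0], [683.0, 202.0]]
top w 2254.5 [358.5 226. ] [[330.0, 200.0], [387.0, 200.0], [387.0, 252.0], [330.0, 252.0]]
   z 96 [[565.0, -112.0], [630.0, -16.0], [659.0, -186.0], [501.0, -206.0], [473.0, -41.0]]
scene o 42.5 [311.6 255.3] [[302.3999938964844, 250.8000030517578], [304.70001220703125, 247.8000030517578], [320.79998779296875, 259.8999938964844], [318.6000061035156, 262.8999938964844]]
   z 115 [[477.0, -152.0], [464.0, -128.0], [474.0, -122.0], [490.0, -175.0], [481.0, -181.0]]
   z 45 [[508.0, -90.0], [494.0, -64.0], [504.0, -57.0], [522.0, -115.0], [512.0, 
[... 821 characters left out ...]
  z 45 [[536.0, 212.0], [529.0, 228.0], [539.0, 236.0], [543.0, 195.0], [534.0, 188.0]]
scene b 17.5 [288.3 196.3] [[284.0, 196.0], [288.0, 192.0], [292.5, 196.5], [288.5, 200.5]]
   z 200 [[478.0, -21.0], [470.0, -16.0], [485.0, -5.0], [487.0, -27.0], [472.0, -37.0]]
   z 45 [[557.0, 167.0], [546.0, 174.0], [565.0, 187.0], [568.0, 160.0], [549.0, 148.0]]
scene w 1609.5 [335.1 245.9] [[301.1000061035156, 243.10000610351562], [325.20001220703125, 213.3000030517578], [369.0, 248.8000030517578], [344.8999938964844, 278.5]]
   z 96 [[552.0, -132.0], [481.0, -85.0], [590.0, -9.0], [622.0, -178.0], [521.0, -235.0]]
(326, 160) [779.  20.  30.]
(230, 139) [800. 342.  30.]
(203, 203) [573. 380.  30.]
```

```bash
python3 - <<'E'
from h import *
import pickle
d=pickle.load(open('c0.pkl','rb'));im=d['top']['color'][145:270,225:405,::-1]
cv2.imwrite('pics/crop0.png',cv2.resize(im,None,fx=4.4,fy=4.4,interpolation=cv2.INTER_CUBIC))
g=d['top']['color'][200:265,330:400].min(2)
for th in (170,185,200,215):
    m=(g>th).astype(np.uint8)
    cs=sorted(cv2.findContours(m,0,1)[0],key=cv2.contourArea)[-1]
    r=cv2.minAreaRect(cs);p=cv2.boxPoints(r)+[330,200]
    print(th,r,np.round([plane(d['top'],q,96)[:2] for q in p]).tolist())
E
```

```text
170 ((32.44261169433594, 31.368850708007812), (38.65876388549805, 44.81520080566406), 84.80557250976562) [[591.0, -48.0], [625.0, -178.0], [511.0, -204.0], [477.0, -76.0]]
185 ((32.79176330566406, 31.487058639526367), (37.21519088745117, 43.594940185546875), 84.0938491821289) [[588.0, -51.0], [623.0, -177.0], [513.0, -203.0], [479.0, -79.0]]
200 ((28.0, 20.0), (0.0, 0.0), 0.0) [[583.0, -108.0], [583.0, -108.0], [583.0, -108.0], [583.0, -108.0]]Traceback (most recent call last):
  File "<stdin>", line 8, in <module>
IndexError: list index out of range
```

View pics/crop0.png

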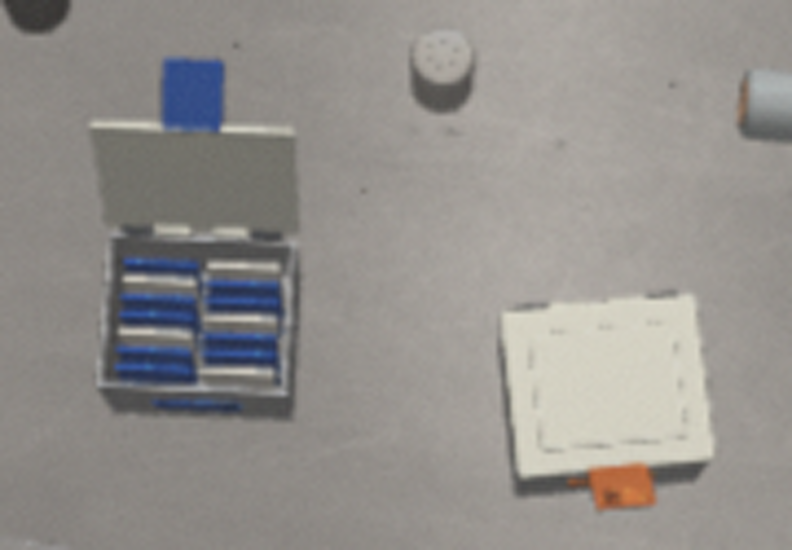

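The crop shows the orange lid as a clean quad with its tab at (622,487). The blue lid is open: tab tip (193,60), hinge line (107,236)–(298,240), front rim (97,385)–(288,393). The light shaker is at (443,60).

```bash
python3 - <<'E'
from h import *
import pickle
d=pickle.load(open('c0.pkl','rb'));t=d['top'];s=d['scene']
P=lambda u,v,z:plane(t,(u/4.4+225-.4,v/4.4+145-.4),z)[:2].round()
print('hinge',P(107,236,90),P(298,240,90));print('front',P(97,385,90),P(288,393,90));print('free',P(92,123,200),P(296,130,200));print('tip',P(164,59,216),P(223,60,216),'tabroot',P(160,128,200),P(222,130,200))
# two-view triangulation of tab centres
for a,b in(((268.5,166),(322.8,141.3)),((365.5,255),(311.6,255.3))):
    o1,d1=ray(t,a);o2,d2=ray(s,b)
    k=np.linalg.lstsq(np.c_[d1,-d2],o2-o1,rcond=None)[0];p,q=o1+k[0]*d1,o2+k[1]*d2
    print('tab',((p+q)/2).round(),np.linalg.norm(p-q).round(1))
E
```

```text
hinge [596. 229.] [615.  98.]
front [492. 214.] [508.  85.]
free [641. 233.] [658. 101.]
tip [687. 193.] [692. 155.] tabroot [645. 189.] [650. 149.]
tab [672. 171. 205.] 4.2
tab [ 480. -145.  107.] 1.2
```

Blue: hinge is about (608,164), yaw 0.14, and the tip about (689,174,216), which matches the given geometry. Orange: hinge is about (608,-113), yaw 0.24, and the tip about (467,-147,125). I'll do blue first, approaching from behind its tab.

```bash
python3 -m creep '[{"hand":0,"tx":0,"ty":0,"tz":-0.03,"spin":-9},{"hand":0,"tx":0,"ty":0,"tz":-0.03,"spin":-9},{"hand":0,"tx":0,"ty":0,"tz":0,"spin":-9},{"hand":0,"tx":-0.045,"ty":-0.035,"tz":0,"spin":0},{"hand":0,"tx":-0.045,"ty":-0.035,"tz":0,"spin":0}]'
python3 -m creep '[{"hand":0,"tx":-0.045,"ty":-0.035,"tz":0,"spin":0},{"hand":0,"tx":-0.045,"ty":-0.035,"tz":0,"spin":0},{"hand":0,"tx":-0.045,"ty":-0.035,"tz":0,"spin":0},{"hand":0,"tx":-0.045,"ty":-0.035,"tz":0,"spin":0},{"hand":0,"tx":-0.045,"ty":-0.035,"tz":0,"spin":0}]'
```

```text
time: 0.72
tool_pos: [269.9, 439.2, 300.4]
tcp_rot: [-3.141, -0.0, -2.999]
contact_force: [0.5, 0.3, 0.0]
grip_width: 46.3
finger_force: 0.0
time: 1.35
tool_pos: [518.0, 296.9, 300.4]
tcp_rot: [3.141, -0.001, -3.001]
contact_force: [0.6, -0.1, -0.1]
grip_width: 1.1
finger_force: 0.0
```

```bash
python3 -m creep '[{"hand":0,"tx":-0.045,"ty":-0.036,"tz":0,"spin":0},{"hand":0,"tx":-0.045,"ty":-0.036,"tz":0,"spin":0},{"hand":0,"tx":-0.045,"ty":-0.036,"tz":0,"spin":0},{"hand":0,"tx":-0.03,"ty":-0.02,"tz":0,"spin":0},{"hand":0,"tx":0,"ty":0,"tz":0,"spin":0}]'
python3 - <<'E'
from plant import *
import cv2
from h import *
t=cams.capture('top');w=cams.capture('wrist')
cv2.imwrite('pics/a.png',np.hstack([cv2.resize(t['color'][130:290,180:420,::-1],(400,267)),cv2.resize(w['color'][:,:,::-1],(400,267))]))
print(get_obs()['tool_pos'])
E
```

```text
time: 1.98
tool_pos: [699.5, 192.2, 297.9]
tcp_rot: [-3.141, -0.003, -3.004]
contact_force: [-0.4, 0.8, -0.4]
grip_width: 0.5
finger_force: 0.0
[697.54903903 194.64852933 299.75347923]
```

View pics/a.png

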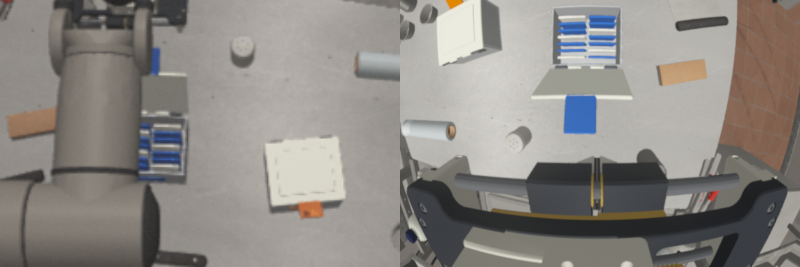

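The wrist view shows the blue tab at (580,113) with the closed fingers behind it at (597,185), a little too far to +y. Next I shift across and descend.

```bash
python3 -m creep '[{"hand":0,"tx":-0.02,"ty":-0.017,"tz":0,"spin":0},{"hand":0,"tx":0,"ty":0,"tz":0.03,"spin":0},{"hand":0,"tx":0,"ty":0,"tz":0.03,"spin":0},{"hand":0,"tx":0,"ty":0,"tz":0.035,"spin":0},{"hand":0,"tx":0,"ty":0,"tz":0,"spin":0}]'
python3 -m creep '[{"hand":0,"tx":0.01,"ty":0,"tz":0,"spin":0},{"hand":0,"tx":0.01,"ty":0,"tz":0,"spin":0},{"hand":0,"tx":0.01,"ty":0,"tz":0,"spin":0},{"hand":0,"tx":0.01,"ty":0,"tz":0,"spin":0},{"hand":0,"tx":0.01,"ty":0,"tz":0,"spin":0}]'
```

```text
time: 2.7
tool_pos: [717.6, 181.6, 203.3]
tcp_rot: [3.141, -0.006, -2.999]
contact_force: [0.5, 0.2, -0.3]
grip_width: 0.3
finger_force: 0.0
time: 3.32
tool_pos: [670.6, 174.3, 208.9]
tcp_rot: [3.141, 0.004, -3.0]
contact_force: [0.8, 0.8, -0.1]
grip_width: 0.5
finger_force: 0.2
```

```bash
python3 -m creep '[{"hand":0,"tx":0.01,"ty":0,"tz":0,"spin":0},{"hand":0,"tx":0.01,"ty":0,"tz":0,"spin":0},{"hand":0,"tx":0.01,"ty":0,"tz":0,"spin":0},{"hand":0,"tx":0.01,"ty":0,"tz":0,"spin":0},{"hand":0,"tx":0.01,"ty":0,"tz":0,"spin":0}]'
python3 -m creep '[{"hand":0,"tx":0.01,"ty":0,"tz":0,"spin":0},{"hand":0,"tx":0.01,"ty":0,"tz":0,"spin":0},{"hand":0,"tx":0,"ty":0,"tz":0,"spin":0},{"hand":0,"tx":0,"ty":0,"tz":0,"spin":0},{"hand":0,"tx":0,"ty":0,"tz":0,"spin":0}]'
python3 - <<'E'
from plant import *
import cv2
from h import *
t=cams.capture('scene');w=cams.capture('wrist')
cv2.imwrite('pics/b.png',np.hstack([cv2.resize(t['color'][100:300,220:420,::-1],(400,400)),cv2.resize(w['color'][:,:,::-1],(400,400))]))
E
```

```text
time: 3.95
tool_pos: [620.5, 166.3, 205.8]
tcp_rot: [3.142, -0.0, -3.001]
contact_force: [0.2, -0.3, 0.6]
grip_width: 0.9
finger_force: 0.0
time: 4.58
tool_pos: [601.6, 163.6, 205.7]
tcp_rot: [3.142, 0.0, -3.001]
contact_force: [-0.8, 0.1, -0.5]
grip_width: 0.2
finger_force: 0.0
```

View pics/b.png

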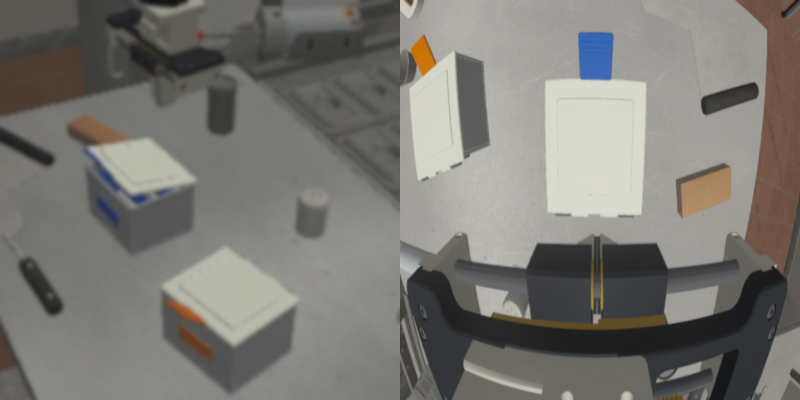

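The lid went over and is falling shut (blue tab at (595,55) in the wrist view). Moving to the front of the orange tab.

```bash
python3 -m creep '[{"hand":0,"tx":0,"ty":0,"tz":0,"spin":-5.6},{"hand":0,"tx":0.039,"ty":-0.045,"tz":0,"spin":0},{"hand":0,"tx":0.039,"ty":-0.045,"tz":0,"spin":0},{"hand":0,"tx":0.039,"ty":-0.045,"tz":0,"spin":0},{"hand":0,"tx":0.039,"ty":-0.045,"tz":0,"spin":0}]'
python3 -m creep '[{"hand":0,"tx":0.039,"ty":-0.045,"tz":0,"spin":0},{"hand":0,"tx":0.039,"ty":-0.045,"tz":0,"spin":0},{"hand":0,"tx":0,"ty":0,"tz":0,"spin":0},{"hand":0,"tx":0,"ty":0,"tz":0,"spin":0},{"hand":0,"tx":0,"ty":0,"tz":0,"spin":0}]'
python3 - <<'E'
from plant import *
import cv2
from h import *
t=cams.capture('scene');w=cams.capture('wrist')
cv2.imwrite('pics/c.png',np.hstack([cv2.resize(t['color'][100:300,220:420,::-1],(400,400)),cv2.resize(w['color'][:,:,::-1],(400,400))]))
E
```

```text
time: 5.3
tool_pos: [491.4, -49.6, 205.8]
tcp_rot: [-3.141, 0.001, -2.903]
contact_force: [0.4, -1.3, 1.1]
grip_width: 0.7
finger_force: 0.0
time: 5.92
tool_pos: [438.2, -153.0, 205.7]
tcp_rot: [3.141, 0.0, -2.902]
contact_force: [1.1, -0.0, -0.5]
grip_width: 0.5
finger_force: 0.0
```

View pics/c.png

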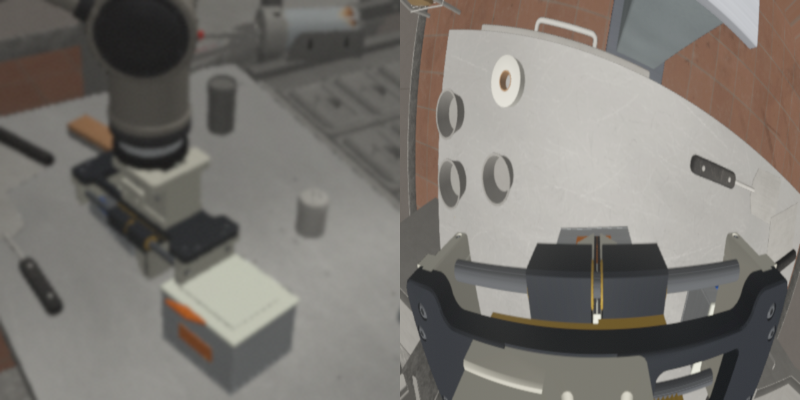

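The fingers are centred laterally on the orange front wall ((595,240) in the wrist view). Next: descend in front of the tab and touch it.

```bash
python3 -m creep '[{"hand":0,"tx":0,"ty":0,"tz":0.03,"spin":0},{"hand":0,"tx":0,"ty":0,"tz":0.035,"spin":0},{"hand":0,"tx":0,"ty":0,"tz":0.032,"spin":0},{"hand":0,"tx":0,"ty":0,"tz":0,"spin":0},{"hand":0,"tx":0,"ty":0,"tz":0,"spin":0}]'
python3 -m creep '[{"hand":0,"tx":-0.006,"ty":0,"tz":0,"spin":0},{"hand":0,"tx":-0.006,"ty":0,"tz":0,"spin":0},{"hand":0,"tx":-0.005,"ty":0,"tz":-0.002,"spin":0},{"hand":0,"tx":-0.004,"ty":0,"tz":-0.003,"spin":0},{"hand":0,"tx":0,"ty":0,"tz":0,"spin":0}]'
```

```text
time: 6.65
tool_pos: [438.5, -153.9, 109.7]
tcp_rot: [-3.141, 0.001, -2.902]
contact_force: [-0.2, -0.2, -0.1]
grip_width: 0.2
finger_force: 0.0
time: 7.28
tool_pos: [454.9, -148.9, 113.3]
tcp_rot: [3.139, -0.008, -2.902]
contact_force: [-14.5, -5.2, 2.6]
grip_width: 0.0
finger_force: 7.6
```

```bash
python3 -m creep '[{"hand":0,"tx":0.001,"ty":0,"tz":-0.004,"spin":0},{"hand":0,"tx":0,"ty":0,"tz":-0.006,"spin":0},{"hand":0,"tx":-0.001,"ty":0,"tz":-0.006,"spin":0},{"hand":0,"tx":-0.003,"ty":0,"tz":-0.007,"spin":0},{"hand":0,"tx":0,"ty":0,"tz":0,"spin":0}]'
python3 - <<'E'
from plant import *
import cv2
from h import *
t=cams.capture('scene')
cv2.imwrite('pics/d.png',cv2.resize(t['color'][140:300,220:420,::-1],(750,600)))
E
```

```text
time: 7.9
tool_pos: [460.4, -147.9, 137.3]
tcp_rot: [3.141, -0.002, -2.903]
contact_force: [-6.3, 0.7, 1.9]
grip_width: 0.1
finger_force: 3.1
```

View pics/d.png

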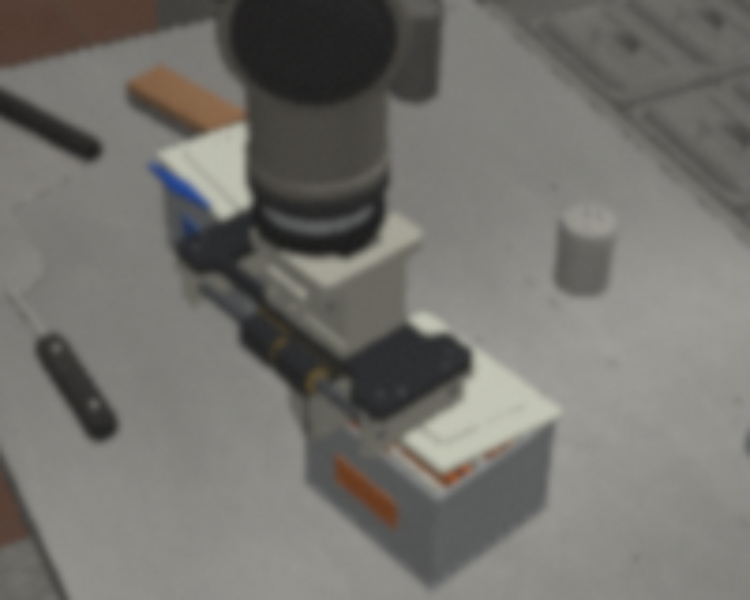

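The picture shows the orange lid lifted (sachets visible at (450,475)) and the blue lid shut. Continuing along the arc.

```bash
python3 -m creep '[{"hand":0,"tx":-0.005,"ty":0,"tz":-0.012,"spin":0},{"hand":0,"tx":-0.006,"ty":0,"tz":-0.011,"spin":0},{"hand":0,"tx":-0.008,"ty":0,"tz":-0.010,"spin":0},{"hand":0,"tx":-0.008,"ty":0,"tz":-0.010,"spin":0},{"hand":0,"tx":0,"ty":0,"tz":0,"spin":0}]'
python3 -m creep '[{"hand":0,"tx":-0.010,"ty":0,"tz":-0.008,"spin":0},{"hand":0,"tx":-0.010,"ty":0,"tz":-0.008,"spin":0},{"hand":0,"tx":-0.011,"ty":0,"tz":-0.007,"spin":0},{"hand":0,"tx":-0.011,"ty":0,"tz":-0.006,"spin":0},{"hand":0,"tx":0,"ty":0,"tz":0,"spin":0}]'
```

```text
time: 8.57
tool_pos: [488.6, -142.1, 180.7]
tcp_rot: [-3.14, 0.002, -2.903]
contact_force: [-0.5, -1.6, 0.0]
grip_width: 0.4
finger_force: 0.5
time: 9.2
tool_pos: [529.2, -131.9, 209.1]
tcp_rot: [-3.141, 0.001, -2.903]
contact_force: [-1.2, -0.6, 0.1]
grip_width: 0.4
finger_force: 0.3
```

```bash
python3 -m creep '[{"hand":0,"tx":-0.012,"ty":0,"tz":-0.004,"spin":0},{"hand":0,"tx":-0.012,"ty":0,"tz":-0.003,"spin":0},{"hand":0,"tx":-0.012,"ty":0,"tz":-0.002,"spin":0},{"hand":0,"tx":-0.012,"ty":0,"tz":0,"spin":0},{"hand":0,"tx":-0.012,"ty":0,"tz":0,"spin":0}]'
python3 -m creep '[{"hand":0,"tx":-0.010,"ty":0,"tz":0,"spin":0},{"hand":0,"tx":-0.010,"ty":0,"tz":0,"spin":0},{"hand":0,"tx":-0.010,"ty":0,"tz":0,"spin":0},{"hand":0,"tx":0,"ty":0,"tz":0,"spin":0},{"hand":0,"tx":0,"ty":0,"tz":0,"spin":0}]'
python3 - <<'E'
from plant import *
import cv2
from h import *
t=cams.capture('scene')
cv2.imwrite('pics/e.png',cv2.resize(t['color'][120:300,220:420,::-1],(660,594)))
E
```

```text
time: 9.82
tool_pos: [587.6, -117.6, 218.5]
tcp_rot: [-3.141, 0.002, -2.903]
contact_force: [-1.2, 1.4, 9.2]
grip_width: 0.2
finger_force: 4.1
time: 10.45
tool_pos: [615.2, -110.9, 217.1]
tcp_rot: [3.141, -0.001, -2.903]
contact_force: [0.2, -0.5, 0.5]
grip_width: 0.6
finger_force: 0.0
```

View pics/e.png

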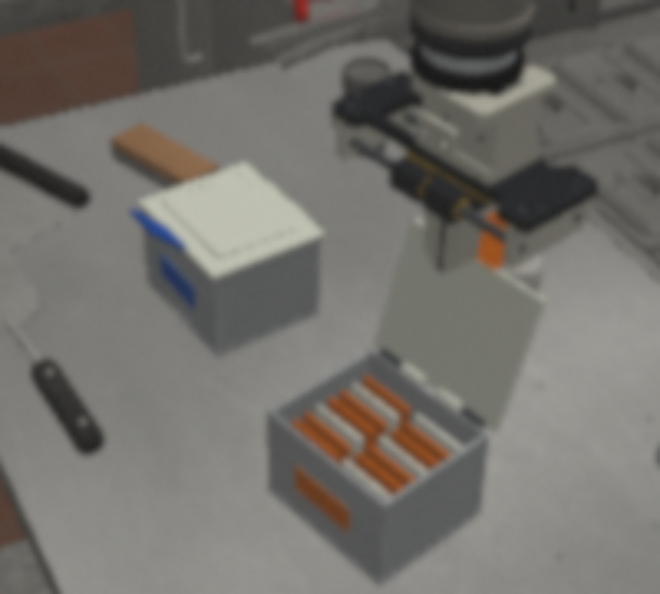

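The orange lid now leans back and the blue lid is shut. Next I back off toward the robot, rise, and verify.

```bash
python3 -m creep '[{"hand":0,"tx":0.03,"ty":0,"tz":0,"spin":0},{"hand":0,"tx":0.04,"ty":0,"tz":-0.02,"spin":0},{"hand":0,"tx":0.04,"ty":0,"tz":-0.03,"spin":0},{"hand":0,"tx":0.05,"ty":0,"tz":-0.02,"spin":0},{"hand":0,"tx":0.05,"ty":0,"tz":0,"spin":0}]'
python3 -m creep '[{"hand":0,"tx":0,"ty":-0.055,"tz":0,"spin":0},{"hand":0,"tx":0,"ty":-0.055,"tz":0,"spin":0},{"hand":0,"tx":0,"ty":-0.055,"tz":0,"spin":0},{"hand":0,"tx":0,"ty":0,"tz":0,"spin":0},{"hand":0,"tx":0,"ty":0,"tz":0,"spin":0}]'
python3 - <<'E'
from plant import *
import cv2
from h import *
s=cams.capture('scene');t=cams.capture('top')
cv2.imwrite('pics/f.png',np.hstack([cv2.resize(s['color'][120:320,220:420,::-1],(400,400)),cv2.resize(t['color'][130:290,230:390,::-1],(400,400))]))
cb=lambda c,k,b:[cv2.minAreaRect(x)[0] for x in blobs(c['color'],k,b)[:1]]
for k,bs,bt in(('o',(340,130,400,230),(320,130,400,210)),('b',(250,150,290,215),(240,200,300,260))):
    a,b=cb(s,k,bs),cb(t,k,bt);print(k,a,b)
    if a and b:
        o1,d1=ray(t,b[0]);o2,d2=ray(s,a[0]);q=np.linalg.lstsq(np.c_[d1,-d2],o2-o1,rcond=None)[0]
        print((o1+q[0]*d1).round(),(o2+q[1]*d2).round())
print('expected orange tab centre open', (608+59*.971, -113+59*.238, 208))
E
```

```text
time: 11.12
tool_pos: [410.3, -161.0, 289.3]
tcp_rot: [-3.139, 0.002, -2.903]
contact_force: [0.1, -1.6, 0.4]
grip_width: 0.4
finger_force: 0.0
time: 11.75
tool_pos: [449.9, -320.2, 287.4]
tcp_rot: [3.14, -0.0, -2.904]
contact_force: [-0.1, 0.6, 0.3]
grip_width: 0.5
finger_force: 0.0
o [] [(361.0, 183.5)]
b [] [(267.0, 237.0)]
expected orange tab centre open (665.289, -98.958, 208)
```

View pics/f.png

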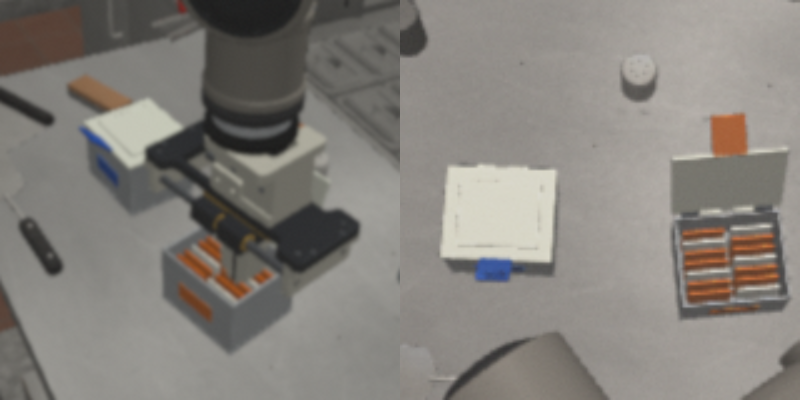

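The top view shows the orange lid leaning back with its tab at (730,135), the same shape the blue lid had at the start. The blue lid lies flat with its tab at (493,270), and the caddies and bystanders are in place. Handing in.

```bash
python3 -c "
from plant import *
print(close_job())"
```

```text
the job is handed in; nothing more can be done
None
```

I flipped the orange-tabbed lid open onto its stop and the blue-tabbed lid fully shut, and handed the job in at about 12 s; the last pictures show both lids as asked and no visible shift of the caddies or bystanders, but I did not measure the final lid angles and the hand-in returned no verdict.

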